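Put the analysis set back on its own places

ROBOT

A 6-joint arm with a two-finger parallel gripper is mounted at the origin on a cart in front of the work surface, level with it; the furniture and walls round the work are solid. World frame = base frame: x ahead of the robot, y to its left, z up, the work surface at z = 0. Lengths are in m, angles in rad, forces in N, time in s.
With the tool pointing down it reaches from about 0.3 to 0.875 m from the base axis. Payload 6.4 kg.
Tool frame: the origin (TCP) lies midway between the tips of the shut fingers; the grasp point (between the pads) lies 19 mm behind it; z points along the fingers, y is the line along which they close (so a half turn about z gives the same grasp; the last joint's range is limited). The gripper opens to 85 mm and grips with 20 to 120 N. Pads are 22 mm wide; open, the fingers measure 114 mm over their backs; the gripper's body (76 mm by 85 mm) begins 54 mm behind the grasp point. The pads swing forward as they close: fully open they stand 13 mm farther back than shut.
Start: joints at [-1.307, 0.181, 1.607, -0, 1.354, -0.206], TCP at [0.26, -0.513, 0.231] pointing down, gripper open.
Joint ranges: [-2.99, 2.99], [-0.89, 2.07], [0.3, 2.58], [-1.14, 4.28], [0, 2.63], [-3.12, 3.12]. Speed limits (rad/s): [2.57, 2.57, 3.01, 3.14, 3.14, 3.14].

INTERFACE

Orientations are given as a unit quaternion [w, x, y, z].
In Python, from bench import ctrl gives the robot as it stands. The module is installed in compiled form; this text tells all that it offers.
- The arm moves only by the tool move_arm, never from a script. Its argument "plan" is one flat list of numbers, 6 for each row, row after row: the shift along the world's x, y, z in units of 50 mm (1.0 is 50 mm), then the turn, a rotation vector about the world's x, y, z in rad. A call has 1 to 10 rows; each row is the pose to reach, as a shift and turn from the pose commanded when the call began; what a row does not reach only later rows make up. A row lasts 1/8 s, in which the tool goes at most 62.5 mm and 10.7 degrees, less where a joint would pass 70% of its speed; a pose out of reach is approached as far as the arm can. A call with a gripper value outside its range is refused whole. "grip" is the finger opening in mm, from 0 to 85.4, set as the call begins (left out, the last holds). The fingers move at their own pace and stop on an object; the grip force is fixed at half the most. Time passes only in rows, so rows that repeat a pose let the fingers close. It gives the time, the measured TCP pose, the force, the opening and the grip force at its end, in the units of the state.
- ctrl.get_obs(): the state, without advancing time (a new reading comes with each control period).
- ctrl.camera(name): name is "scene" or "top" or "wrist"; returns a dict with "pixels" (384x512x3 uint8, red, green, blue), "fx", "fy", "cx", "cy" (pixels), "dist_coeffs" ([k1, k2, p1, p2, k3] as OpenCV has them; the pictures are not rectified), "origin" and "attitude" of the camera in the world. Camera axes: x right, y down, z forward; pixel columns grow to the right and rows downward; lengths in m; the calibration is good to about 2 mm. A picture is of the moment at which its call begins. There is no depth.
- ctrl.hand_in(): hands the job in; it is judged then, once.
The state is a dict: "time_s": time; "q": joint angles; "dq": joint speeds; "joint_efforts": joint torques, N m; "eef_pos": TCP position; "eef_rot": TCP orientation; "wrist_force": force on the tool from outside, world axes, zero at the start; "torque": the same for the moment, N m; "opening": opening from 0.0 (shut) to 1.0 (fully open); "grasp_force": force on a finger pad.
Only numpy, scipy, OpenCV 4.12 (cv2) and the standard library are available. Lean on these libraries where they do the work, as an engineer would, in place of code of your own. Each camera call takes 0.05 s, during which the arm holds its last target. There are 200 camera calls.

TASK

The four things of the analysis set stand on each other's places. Move them, one at a time, so that the conical flask stands on the white tile, the brown bottle with the screw cap in the dark steel tray, the slim dropper bottle on the round cork mat and the crucible on the clay slab, each upright and in the middle of its place; the empty filter paper is free for standing a thing aside. Keep everything upright, set the things down rather than drop them, and leave the petri dish where it is.

Things in the scene. Friction and masses are not known exactly. Their poses are not given: they have to be found in the camera images.
- conical_flask: Glass conical flask with an orange stopper, about 80 g, 126 mm tall: base 67 mm across, tapering to a narrow neck; the stopper on top is round, 32 mm across, from 102 to 126 mm above the base. Best gripped by the stopper, about 113 mm up. Loose. Origin at the centre of its underside; z is its axis, up.
- amber_bottle: Stout brown glass bottle with a black screw cap (does not come off), about 190 g, 112 mm tall; round body 55 mm across with straight sides up to about 75 mm, cap 36 mm across from 85 to 112 mm. Gripped round the body. Loose. Origin at the centre of its underside; z is its axis, up.
- dropper_bottle: Slim brown glass bottle with a black rubber teat, about 70 g, 102 mm tall; round body 33 mm across with straight sides up to about 55 mm, collar 24 mm across up to 77 mm, teat 13 mm across above. Loose. Origin at the centre of its underside; z is its axis, up.
- crucible: White porcelain crucible, an open cup, about 45 g, 39 mm tall: 45 mm across at the rim, tapering to 26 mm at the foot. Gripped from outside across the cup, about 28 mm above its foot. Loose. Origin at the centre of its underside; z is its axis, up.
- white_tile: Square white glazed tile, 100 x 100 mm, flat top 6 mm above the worktop. Place of the conical flask. It is fixed to the worktop. Origin at the centre of its underside, on the worktop; z up.
- steel_tray: Square dark steel spill tray, 104 x 104 mm outside, flat floor 98 x 98 mm at 6 mm above the worktop, with a thin bright rim 3 mm wide whose top is at 12 mm. Place of the amber bottle. It is fixed to the worktop. Origin at the centre of its underside, on the worktop; z up.
- cork_mat: Round cork mat, 90 mm across, flat top 6 mm above the worktop. Place of the dropper bottle. It is fixed to the worktop. Origin at the centre of its underside, on the worktop; z up.
- clay_slab: Oblong reddish fired-clay slab, 76 mm (x) by 118 mm (y), flat top 6 mm above the worktop. Place of the crucible. It is fixed to the worktop. Origin at the centre of its underside, on the worktop; z up.
- filter_paper: Round white sheet of filter paper, 90 mm across, 1 mm thick, flat on the worktop with nothing on it at the start: the free spot where a thing may be stood for a while. It is fixed to the worktop. Origin at the centre of its underside, on the worktop; z up.
- petri_dish: Closed petri dish, 62 mm across, 18 mm tall, lying flat on the worktop nearer the robot than the other things. Not to be moved. Loose. Origin at the centre of its underside.
Not all that is in view belongs to the job. Leave any turquoise look-alike of the crucible alone.

How it is judged:
At the end, for the whole second after the job is handed in: Each thing stands upright (within 0.1 rad), at rest and released, on the surface of its own place: flask on the white tile, amber bottle in the steel tray, dropper bottle on the cork mat, crucible on the clay slab, its centre within 15 mm horizontally of the centre of the place (horizontal distance between conical_flask and white_tile below 0.015 m and z of conical_flask in the frame of white_tile between 0.003 and 0.01 m and angle between each of conical_flask, amber_bottle, dropper_bottle, crucible's own z axis and vertical below 0.1 rad and linear speed of each of conical_flask, amber_bottle, dropper_bottle, crucible below 0.02 m/s and angular speed of each of conical_flask, amber_bottle, dropper_bottle, crucible below 0.2 rad/s and horizontal distance between amber_bottle and steel_tray below 0.015 m and z of amber_bottle in the frame of steel_tray between 0.003 and 0.01 m and horizontal distance between dropper_bottle and cork_mat below 0.015 m and z of dropper_bottle in the frame of cork_mat between 0.003 and 0.01 m and horizontal distance between crucible and clay_slab below 0.015 m and z of crucible in the frame of clay_slab between 0.003 and 0.01 m); the robot touches nothing.
It fails at once if one of the four things is tipped more than 40 degrees (angle between any of conical_flask, amber_bottle, dropper_bottle, crucible's own z axis and vertical above 0.7 rad).
It fails at once if one of the four things is dropped from more than about 3 cm (moves faster than 0.8 m/s while not held) ((linear speed of conical_flask above 0.8 m/s and contact force between the fingers and conical_flask below 0.01 N) or (linear speed of amber_bottle above 0.8 m/s and contact force between the fingers and amber_bottle below 0.01 N) or (linear speed of dropper_bottle above 0.8 m/s and contact force between the fingers and dropper_bottle below 0.01 N) or (linear speed of crucible above 0.8 m/s and contact force between the fingers and crucible below 0.01 N)).
It fails at once if the petri dish is moved more than 2 cm (distance of petri_dish from where it was at the start of the episode above 0.02 m).
It also fails if it takes over 144 s, if anything falls off the work surface, if the arm or the gripper's body presses on something with over 40 N, if the wrist force passes 120 N, or if a joint passes its speed limit or range.

## Working session

There is one attempt and no reset: what is moved stays moved. The work goes in short steps, Python scripts to look and compute and a tool call to move; the robot and the scene stay as the last step left them, time stands still between calls to the robot, and variables do not carry over. Pictures are saved under pics/ and viewed, at most 14 in all, crops included, and the job is handed in when it is done.

Besides the shell and the picture viewer there is one more tool, called after "Request:" as name(argument=value, ...) on one line, values as JSON. move_arm: Moves the arm, as the interface text tells. Its arguments: {"type":"object","properties":{"plan":{"type":"array"},"grip":{"type":"number"}},"required":["plan"]}

```bash
mkdir -p pics; cat > h.py <<'E'
import numpy as np, cv2
from bench import ctrl
from scipy.spatial.transform import Rotation as R
def cam(n):
    c=ctrl.camera(n); c['K']=np.array([[c['fx'],0,c['cx']],[0,c['fy'],c['cy']],[0,0,1.]])
    a=np.array(c['attitude'],float)
    c['R']=a if a.shape==(3,3) else R.from_quat(a[[1,2,3,0]]).as_matrix()
    c['o']=np.array(c['origin']); c['d']=np.array(c['dist_coeffs']); return c
def ray(c,uv,z):
    p=cv2.undistortPoints(np.array(uv,float).reshape(-1,1,2),c['K'],c['d']).reshape(-1,2)
    d=np.c_[p,np.ones(len(p))]@c['R'].T
    return c['o']+d*((z-c['o'][2])/d[:,2])[:,None]
def save(c,f,crop=None,s=1):
    im=c['pixels'][:,:,::-1]
    if crop: im=im[crop[1]:crop[3],crop[0]:crop[2]]
    cv2.imwrite('pics/'+f,cv2.resize(im,None,fx=s,fy=s,interpolation=cv2.INTER_CUBIC))
E
python3 - <<'E'
from h import *
for n in('scene','top','wrist'):
    c=cam(n); save(c,n+'0.png',s=1.5); np.savez('c_'+n,**{k:c[k] for k in('pixels','K','R','o','d')})
    print(n,c['attitude'],c['o'],c['fx'],c['d'])
o=ctrl.get_obs(); print(o['eef_pos'],o['eef_rot'],o['time_s'])
E
```

```text
scene [ 0.18058787 -0.47933564  0.8031842  -0.30417184] [-0.32212778  0.54163722  1.06718995] 487.8845522572125 [-0.07145654  0.          0.          0.          0.        ]
top [-0.03248186  0.71036428 -0.70276253  0.02126819] [0.38309949 0.10472802 1.01820011] 412.3482792051379 [-0.01215321  0.          0.          0.          0.        ]
wrist [ 0.11249491  0.84474708 -0.51845022 -0.07040333] [ 0.31906984 -0.48201507  0.37262872] 271.51045509557014 [-0.01927649  0.          0.          0.          0.        ]
[ 0.26022234 -0.51228261  0.23059468] [-6.78445274e-04  9.72537923e-01  2.32743482e-01 -1.41556582e-05] 0.15
```

View pics/top0.png

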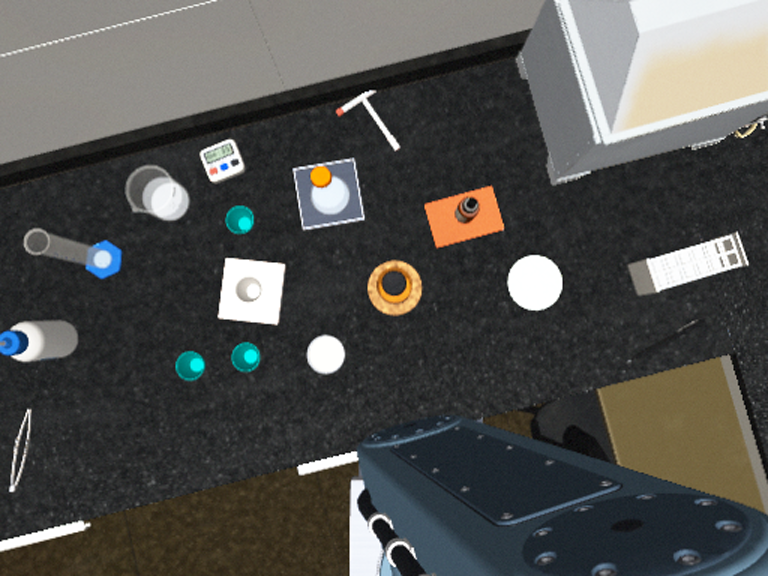

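View pics/scene0.png

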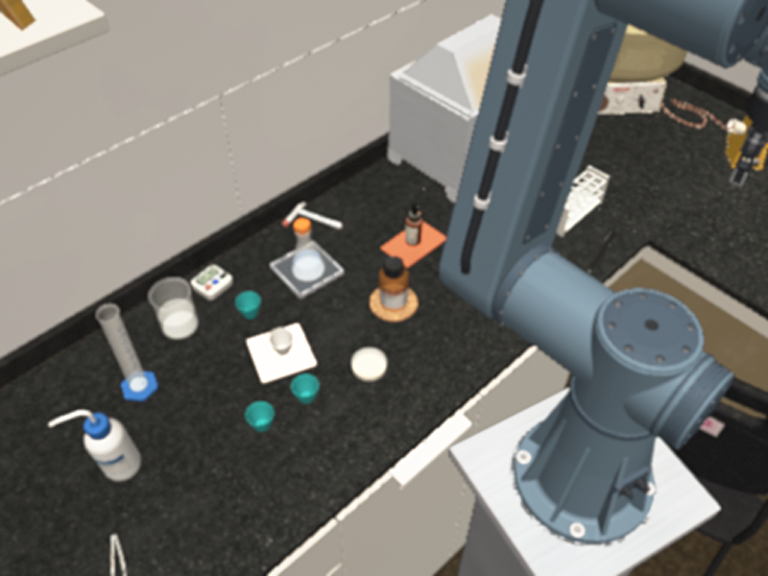

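Top view (shown 1.5x): flask on the tray at (328,193), amber bottle on the cork mat at (394,288), dropper on the clay slab at (465,215), crucible on the tile at (250,290). The filter paper is at (535,283) and the petri dish at (325,354).

Could be mistaken for the crucible: turquoise cups at (240,220), (190,365) and (245,357). I choose the white cup on the tile at (250,290). Could be mistaken for the filter paper: the petri dish at (325,354). I choose the larger flat disc at (535,283).

```bash
python3 - <<'E'
from h import *
c=dict(np.load('c_top.npz')); im=c['pixels']; hsv=cv2.cvtColor(im,cv2.COLOR_RGB2HSV)
H,S,V=[hsv[...,i].astype(int) for i in range(3)]
def blob(m,x,y,w=40):
    x,y=int(x/1.5),int(y/1.5); mm=np.zeros(m.shape,np.uint8); mm[y-w:y+w,x-w:x+w]=m[y-w:y+w,x-w:x+w]
    mm=cv2.morphologyEx(mm,cv2.MORPH_OPEN,np.ones((2,2),np.uint8))
    cs,_=cv2.findContours(mm,cv2.RETR_EXTERNAL,cv2.CHAIN_APPROX_NONE); return max(cs,key=cv2.contourArea)
for n,m,x,y,z in [('tile',(V>150)&(S<60),251,291,.006),('tray',(V>75),328,193,.012),('cork',(S>90)&(V>90),394,288,.006),('clay',(S>110)&(V>120),465,215,.006),('paper',(V>170)&(S<50),535,283,.001),('petri',(V>150)&(S<60),325,354,.018),('stopper',(S>150)&(V>150)&(H<25),320,176,.132)]:
    k=blob(m,x,y); hull=cv2.convexHull(k)
    P=ray(c,hull.reshape(-1,2),z)[:,:2].astype(np.float32)
    (a,b),wh,ang=cv2.minAreaRect(P*1000); (ex,ey),r=cv2.minEnclosingCircle(P*1000)
    print(n,'rect',np.round([a,b,*wh,ang],1),'circ',np.round([ex,ey,2*r],1))
save(c,'objs.png',(130,90,350,230),3.5)
E
```

```text
tile rect [449.  324.2  99.9 101.8  84.6] circ [448.6 324.7 138.8]
tray rect [610.9 199.1 106.9 106.   10.1] circ [610.9 199.5 146. ]
cork rect [457.3  88.7  90.5  88.9  45.5] circ [456.7  88.6  91.8]
clay rect [575.5 -24.8  77.3 117.8  16.1] circ [576.  -24.9 134.8]
paper rect [ 467.5 -141.9   88.3   88.1   45. ] circ [ 467.8 -142.1   91.5]
petri rect [348.  198.5  60.1  58.1   0.9] circ [347.2 199.1  61.8]
stopper rect [608.7 199.9  29.   28.5   1. ] circ [608.9 199.7  31.5]
```

View pics/objs.png

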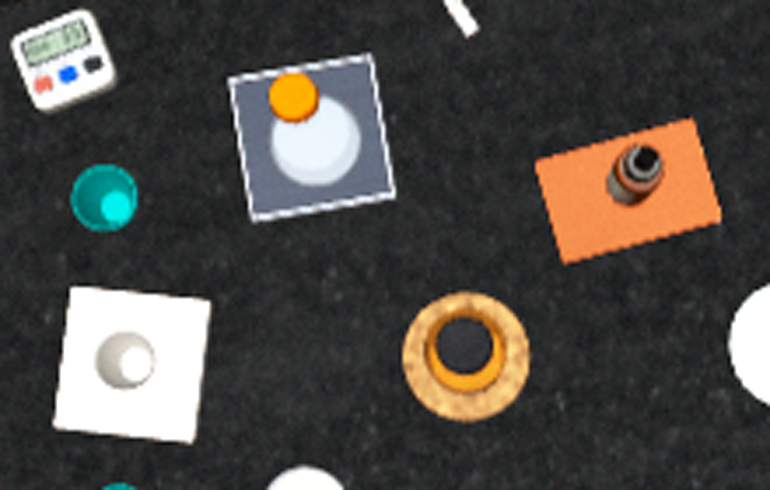

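The crop confirms the choice. The white cup on the tile has its rim centre near crop (125,360), the amber cap is at (465,346), the dropper teat at (646,158) and the stopper at (294,97). The measured place sizes match the ones given.

```bash
python3 - <<'E'
from h import *
c=dict(np.load('c_top.npz'))
for n,u,v,z in [('crucible',125,360,.045),('amber',465,346,.118),('teat',646,158,.108),('flaskbase',316,141,.020)]:
    print(n,ray(c,[[130+(u+.5)/3.5-.5,90+(v+.5)/3.5-.5]],z).round(4))
o=ctrl.get_obs(); r=R.from_quat(np.array(o['eef_rot'])[[1,2,3,0]]).as_matrix(); print(r.round(3))
E
```

```text
crucible [[0.4513 0.3229 0.045 ]]
amber [[0.4572 0.0933 0.118 ]]
teat [[ 0.5795 -0.0212  0.108 ]]
flaskbase [[0.6087 0.198  0.02  ]]
[[ 0.892  0.453 -0.   ]
 [ 0.453 -0.892  0.001]
 [ 0.    -0.001 -1.   ]]
```

Request:
move_arm(plan=[0.6,0.9,0,0,0,0,1.3,1.9,0,0,0,0,2.0,3.0,0,0,0,0,2.7,4.1,0,0,0,0,3.4,5.2,0,0,0,0,4.1,6.3,0,0,0,0,4.8,7.4,0,0,0,0,5.4,8.4,0,0,0,0,6.0,9.2,0,0,0,0,6.39,9.83,0,0,0,0], grip=85)

```text
time_s: 1.4
eef_pos: [0.5807, -0.0186, 0.2309]
eef_rot: [-0.0, 0.972, 0.234, -0.0]
wrist_force: [0.8, -0.0, -0.6]
opening: 0.993
grasp_force: 0.0
```

```bash
python3 - <<'E'
from h import *
c=cam('wrist'); save(c,'w1.png',s=1.2); print(c['o'],c['R'].round(2))
for p in ([.5795,-.0212,.108],[.5795,-.0212,.006]):
    q=cv2.projectPoints(np.array([p]),cv2.Rodrigues(c['R'].T)[0],-c['R'].T@c['o'],c['K'],c['d'])[0]; print(q*1.2)
E
```

```text
[0.63953475 0.01189191 0.37310026] [[ 0.45 -0.86 -0.24]
 [-0.89 -0.44 -0.12]
 [-0.    0.26 -0.96]]
[[[308.98539811 215.75822542]]]
[[[308.29882065 193.4159045 ]]]
```

View pics/w1.png

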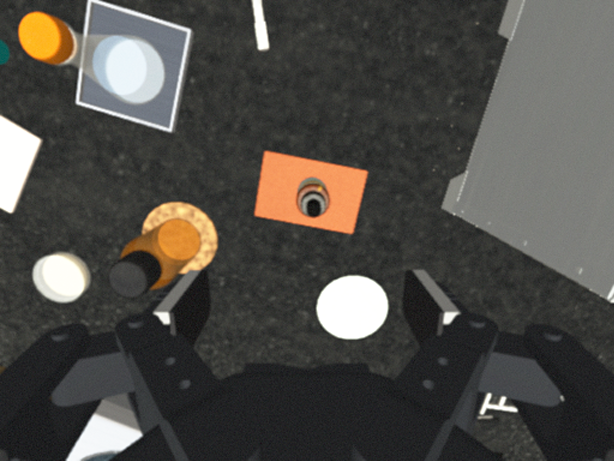

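The teat is at (314,211), against a predicted (309,216), which is about 4 mm off. I'll split the difference and go down over the dropper.

Request:
move_arm(plan=[0.05,0,0,0,0,0,0.05,0,-0.5,0,0,0,0.05,0,-1.1,0,0,0,0.05,0,-1.7,0,0,0,0.05,0,-2.3,0,0,0,0.05,0,-2.8,0,0,0,0.05,0,-3.2,0,0,0,0.05,0,-3.6,0,0,0,0.05,0,-3.8,0,0,0,0.05,0,-3.8,0,0,0])

```text
time_s: 2.7
eef_pos: [0.5819, -0.0212, 0.0406]
eef_rot: [-0.0, 0.973, 0.233, -0.001]
wrist_force: [0.8, -0.3, 0.6]
opening: 0.995
grasp_force: 0.0
```

Request:
move_arm(plan=[0,0,0,0,0,0,0,0,0,0,0,0,0,0,0,0,0,0,0,0,0,0,0,0,0,0,0,0,0,0,0,0,0,0,0,0,0,0,0,0,0,0,0,0,0,0,0,0], grip=20)

```text
time_s: 3.7
eef_pos: [0.583, -0.0213, 0.0422]
eef_rot: [0.0, 0.973, 0.233, 0.001]
wrist_force: [0.6, 0.5, 6.4]
opening: 0.354
grasp_force: 59.0
```

Request:
move_arm(plan=[0,0,0.2,0,0,0,0,0,0.6,0,0,0,-0.1,-0.1,1.0,0,0,0,-0.4,-0.4,1.2,0,0,0,-0.8,-0.8,1.2,0,0,0,-1.2,-1.3,1.2,0,0,0,-1.6,-1.7,1.2,0,0,0,-2.0,-2.1,1.2,0,0,0,-2.2,-2.3,1.2,0,0,0,-2.29,-2.41,1.2,0,0,0])

```text
time_s: 4.95
eef_pos: [0.4679, -0.1422, 0.102]
eef_rot: [0.0, 0.973, 0.232, 0.0]
wrist_force: [-0.6, -0.8, -0.5]
opening: 0.358
grasp_force: 59.2
```

```bash
python3 - <<'E'
from h import *
c=cam('scene'); save(c,'s1.png',(180,80,480,300),2.6); print(ctrl.get_obs()['eef_pos'],ctrl.get_obs()['opening'])
E
```

```text
[ 0.46769723 -0.14246879  0.10180861] 0.3524327105080688
```

View pics/s1.png

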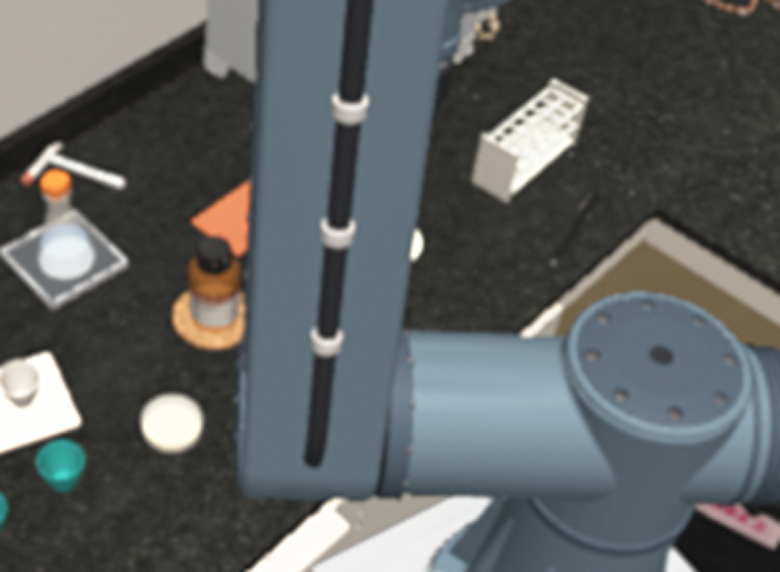

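The arm hides the paper, but the slab is empty and the opening still holds at about 30 mm, so the dropper is gripped. Lowering it onto the paper.

Request:
move_arm(plan=[0,0,-0.3,0,0,0,0,0,-0.6,0,0,0,0,0,-0.9,0,0,0,0,0,-1.1,0,0,0,0,0,-1.2,0,0,0,0,0,-1.25,0,0,0,0,0,-1.28,0,0,0,0,0,-1.28,0,0,0,0,0,-1.28,0,0,0])

```text
time_s: 6.12
eef_pos: [0.4681, -0.1419, 0.0376]
eef_rot: [0.0, 0.973, 0.233, 0.0]
wrist_force: [0.6, 0.4, -0.6]
opening: 0.363
grasp_force: 59.2
```

Request:
move_arm(plan=[0,0,-0.02,0,0,0,0,0,-0.04,0,0,0,0,0,-0.04,0,0,0])

```text
time_s: 6.5
eef_pos: [0.4686, -0.1419, 0.0369]
eef_rot: [0.0, 0.973, 0.233, 0.0]
wrist_force: [-3.9, 3.0, 14.8]
opening: 0.353
grasp_force: 59.8
```

Contact. Releasing and rising.

Request:
move_arm(plan=[0,0,0.01,0,0,0,0,0,0.01,0,0,0,0,0,0.01,0,0,0,0,0,0.01,0,0,0,0,0,0.01,0,0,0,0,0,0.3,0,0,0,0,0,0.8,0,0,0,0,0,1.6,0,0,0,0,0,2.6,0,0,0,0,0,3.6,0,0,0], grip=85)

```text
time_s: 7.75
eef_pos: [0.4676, -0.1416, 0.2179]
eef_rot: [0.0, 0.973, 0.233, 0.0]
wrist_force: [1.0, -0.3, -0.9]
opening: 0.992
grasp_force: 0.0
```

Request:
move_arm(plan=[0,0.9,0,0,0,0,0,1.9,0,0,0,0,0,3.0,0,0,0,0,-0.1,4.1,0,0,0,0,-0.1,5.2,0,0,0,0,-0.2,6.3,0,0,0,0,-0.3,7.4,0,0,0,0,-0.32,8.4,0,0,0,0,-0.32,9.1,0,0,0,0,-0.32,9.3,0,0,0,0])

```text
time_s: 9.0
eef_pos: [0.4514, 0.3251, 0.2162]
eef_rot: [-0.0, 0.972, 0.234, 0.0]
wrist_force: [0.4, -0.5, -0.2]
opening: 0.997
grasp_force: 0.0
```

```bash
python3 - <<'E'
from h import *
t=cam('top'); c=cam('wrist'); save(c,'w2.png',s=1.2)
o=ctrl.get_obs();print(o['eef_pos'],c['o'])
for p in ([.4513,.3229,.045],[.449,.3242,.006]):
    print(1.2*cv2.projectPoints(np.array([p]),cv2.Rodrigues(c['R'].T)[0],-c['R'].T@c['o'],c['K'],c['d'])[0])
# dropper on paper in top view: dark blob inside the paper
k=t['pixels'][160:215,320:395].max(2); save(t,'t1.png',(310,130,430,230),4)
E
```

```text
[0.45165646 0.32368075 0.2157883 ] [0.51016798 0.35539743 0.35818613]
[[[308.58002013 202.48263281]]]
[[[306.33770834 196.32263503]]]
```

View pics/w2.png

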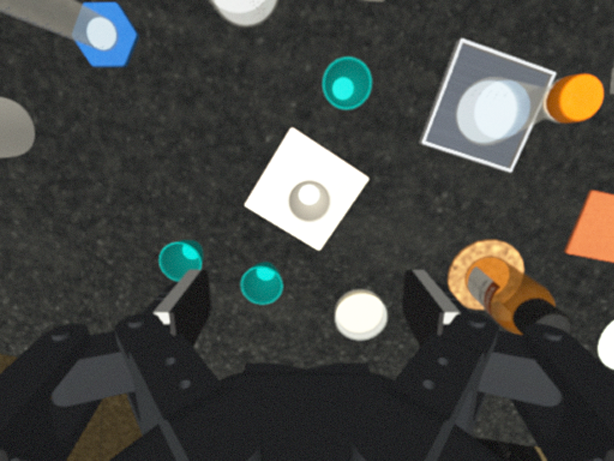

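View pics/t1.png

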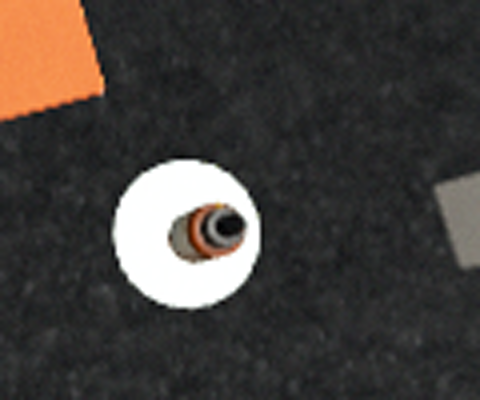

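The dropper stands upright on the paper: base at (190,238), teat at (230,225) in the crop. The crucible rim is at (309,201) in the wrist view, as predicted. Going down.

Request:
move_arm(plan=[0,0,-0.4,0,0,0,0,0,-1.0,0,0,0,0,0,-1.7,0,0,0,0,0,-2.4,0,0,0,0,0,-3.0,0,0,0,0,0,-3.5,0,0,0,0,0,-3.8,0,0,0,0,0,-4.0,0,0,0,0,0,-4.04,0,0,0,0,0,-4.04,0,0,0])

```text
time_s: 10.35
eef_pos: [0.4523, 0.3234, 0.0139]
eef_rot: [-0.0, 0.973, 0.233, 0.001]
wrist_force: [-0.5, 0.3, 0.3]
opening: 0.996
grasp_force: 0.0
```

Request:
move_arm(plan=[0,0,0,0,0,0,0,0,0,0,0,0,0,0,0,0,0,0,0,0,0,0,0,0,0,0,0,0,0,0,0,0,0,0,0,0,0,0,0,0,0,0], grip=25)

```text
time_s: 11.22
eef_pos: [0.4524, 0.3236, 0.0141]
eef_rot: [-0.0, 0.973, 0.233, 0.001]
wrist_force: [-1.4, -0.8, 5.3]
opening: 0.47
grasp_force: 59.9
```

Request:
move_arm(plan=[0,0,0.1,0,0,0,0,0,0.3,0,0,0,0,0,0.7,0,0,0,0,0,1.2,0,0,0,0,0,1.8,0,0,0,0,0,2.4,0,0,0,0,0,2.8,0,0,0,0,0,3.0,0,0,0,0,0,3.0,0,0,0])

```text
time_s: 12.35
eef_pos: [0.4521, 0.3234, 0.1639]
eef_rot: [-0.0, 0.973, 0.233, 0.001]
wrist_force: [0.3, -0.8, 0.0]
opening: 0.475
grasp_force: 60.4
```

Request:
move_arm(plan=[0.1,-0.3,0,0,0,0,0.3,-1.0,0,0,0,0,0.6,-1.8,0,0,0,0,0.9,-2.7,0,0,0,0,1.3,-3.6,0,0,0,0,1.6,-4.5,0,0,0,0,1.9,-5.4,0,0,0,0,2.2,-6.2,0,0,0,0,2.4,-6.8,0,0,0,0,2.48,-6.96,0,0,0,0])

```text
time_s: 13.6
eef_pos: [0.5754, -0.0273, 0.1621]
eef_rot: [-0.0, 0.973, 0.231, -0.001]
wrist_force: [-0.4, 0.2, -0.2]
opening: 0.476
grasp_force: 60.5
```

Request:
move_arm(plan=[0,0,-0.3,0,0,0,0,0,-0.8,0,0,0,0,0,-1.4,0,0,0,0,0,-2.0,0,0,0,0,0,-2.5,0,0,0,0,0,-2.8,0,0,0,0,0,-2.9,0,0,0,0,0,-2.94,0,0,0,0,0,-2.97,0,0,0,0,0,-2.97,0,0,0])

```text
time_s: 14.85
eef_pos: [0.5763, -0.0248, 0.0154]
eef_rot: [0.0, 0.973, 0.233, 0.001]
wrist_force: [0.2, 0.1, -0.7]
opening: 0.477
grasp_force: 60.5
```

Request:
move_arm(plan=[0,0,-0.02,0,0,0,0,0,-0.04,0,0,0,0,0,-0.05,0,0,0])

```text
time_s: 15.22
eef_pos: [0.5768, -0.0247, 0.014]
eef_rot: [0.0, 0.973, 0.233, 0.001]
wrist_force: [-3.3, 1.9, 13.6]
opening: 0.475
grasp_force: 61.3
```

Request:
move_arm(plan=[0,0,0.01,0,0,0,0,0,0.01,0,0,0,0,0,0.01,0,0,0,0,0,0.01,0,0,0,0,0,0.01,0,0,0,0,0,0.3,0,0,0,0,0,0.8,0,0,0,0,0,1.7,0,0,0,0,0,2.8,0,0,0,0,0,3.9,0,0,0], grip=85)

```text
time_s: 16.48
eef_pos: [0.5757, -0.0247, 0.2101]
eef_rot: [0.0, 0.973, 0.233, 0.0]
wrist_force: [0.6, 0.1, -0.1]
opening: 0.988
grasp_force: 0.0
```

Request:
move_arm(plan=[0.1,0.6,0,0,0,0,0.2,1.5,0,0,0,0,0.4,2.5,0,0,0,0,0.5,3.4,0,0,0,0,0.6,4.1,0,0,0,0,0.66,4.5,0,0,0,0,0.66,4.5,0,0,0,0])

```text
time_s: 17.35
eef_pos: [0.6088, 0.2011, 0.2077]
eef_rot: [0.0, 0.972, 0.234, 0.0]
wrist_force: [0.2, -0.7, 0.3]
opening: 0.995
grasp_force: 0.0
```

```bash
python3 - <<'E'
from h import *
t=cam('top'); c=cam('wrist')
print(ctrl.get_obs()['eef_pos'])
hsv=cv2.cvtColor(c['pixels'],cv2.COLOR_RGB2HSV); m=cv2.inRange(hsv,(5,150,150),(25,255,255))
n,l,s,ce=cv2.connectedComponentsWithStats(m)
for i in range(1,n):
    if s[i,4]>300: print(s[i],ray(c,[ce[i]],.126).round(4))
print('dropper',ray(t,[[310+230.5/4-.5,130+225.5/4-.5]],.103).round(4))
a=np.hstack([cv2.resize(t['pixels'][100:200,250:370],(480,400)),cv2.resize(c['pixels'][40:240,170:340],(340,400))])
cv2.imwrite('pics/m1.png',a[:,:,::-1])
E
```

```text
[0.60880217 0.19929844 0.20740941]
[ 238  165   36   37 1026] [[0.6136 0.2027 0.126 ]]
[ 352  219   82   57 1645] [[0.6262 0.0646 0.126 ]]
[260 270  38  32 892] [[0.5327 0.138  0.126 ]]
dropper [[ 0.4666 -0.1391  0.103 ]]
```

View pics/m1.png

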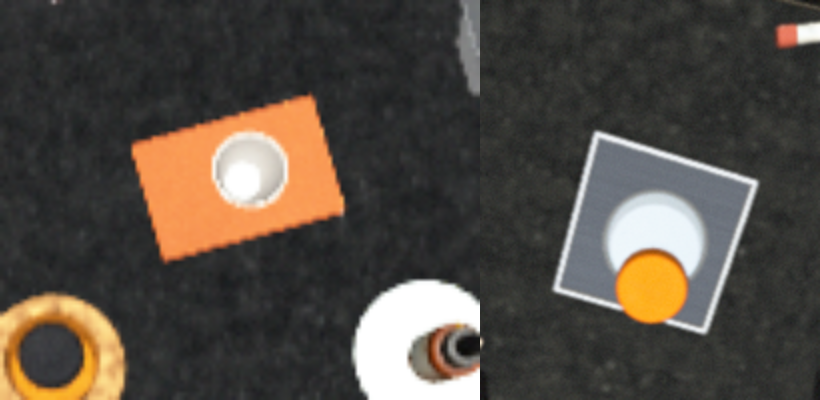

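The crucible sits in the middle of the slab. The stopper is at about (.611,.200), averaging both views. Gripping the flask.

Request:
move_arm(plan=[0.05,0,-0.3,0,0,0,0.05,0,-0.7,0,0,0,0.05,0,-1.2,0,0,0,0.05,0,-1.6,0,0,0,0.05,0,-1.9,0,0,0,0.05,0,-2.1,0,0,0,0.05,0,-2.18,0,0,0,0.05,0,-2.18,0,0,0])

```text
time_s: 18.45
eef_pos: [0.6116, 0.2004, 0.0986]
eef_rot: [0.0, 0.973, 0.233, 0.0]
wrist_force: [1.0, 0.0, -0.5]
opening: 0.991
grasp_force: 0.0
```

Request:
move_arm(plan=[0,0,0,0,0,0,0,0,0,0,0,0,0,0,0,0,0,0,0,0,0,0,0,0,0,0,0,0,0,0,0,0,0,0,0,0,0,0,0,0,0,0], grip=20)

```text
time_s: 19.32
eef_pos: [0.6121, 0.2004, 0.0992]
eef_rot: [0.0, 0.973, 0.233, 0.001]
wrist_force: [-0.0, -0.5, 5.2]
opening: 0.37
grasp_force: 59.5
```

Request:
move_arm(plan=[0,0,0.1,0,0,0,0,0,0.3,0,0,0,0,0,0.7,0,0,0,0,0,1.1,0,0,0,0,0,1.4,0,0,0,0,0,1.5,0,0,0])

```text
time_s: 20.08
eef_pos: [0.6122, 0.2004, 0.1755]
eef_rot: [0.0, 0.973, 0.233, 0.001]
wrist_force: [0.6, 0.0, -0.6]
opening: 0.364
grasp_force: 58.6
```

Request:
move_arm(plan=[-0.2,0.1,0,0,0,0,-0.6,0.4,0,0,0,0,-1.1,0.8,0,0,0,0,-1.7,1.3,0,0,0,0,-2.3,1.8,0,0,0,0,-2.8,2.2,0,0,0,0,-3.1,2.4,0,0,0,0,-3.24,2.48,0,0,0,0,-3.24,2.48,-0.1,0,0,0,-3.24,2.48,-0.4,0,0,0])

```text
time_s: 21.32
eef_pos: [0.4507, 0.324, 0.1533]
eef_rot: [-0.0, 0.973, 0.232, 0.001]
wrist_force: [-0.8, 0.2, -1.8]
opening: 0.371
grasp_force: 58.6
```

Request:
move_arm(plan=[0,0,-0.4,0,0,0,0,0,-0.7,0,0,0,0,0,-0.9,0,0,0,0,0,-1.0,0,0,0,0,0,-1.06,0,0,0,0,0,-1.09,0,0,0,0,0,-1.1,0,0,0])

```text
time_s: 22.2
eef_pos: [0.45, 0.3246, 0.0992]
eef_rot: [-0.0, 0.973, 0.233, 0.001]
wrist_force: [-0.6, -0.5, 4.8]
opening: 0.364
grasp_force: 59.7
```

Request:
move_arm(plan=[0,0,0,0,0,0,0,0,0,0,0,0,0,0,0,0,0,0,0,0,0,0,0,0,0,0,0,0,0,0,0,0,0.2,0,0,0,0,0,0.6,0,0,0,0,0,1.2,0,0,0,0,0,2.0,0,0,0,0,0,2.2,0,0,0], grip=85)

```text
time_s: 23.45
eef_pos: [0.451, 0.3251, 0.2121]
eef_rot: [-0.001, 0.973, 0.233, 0.003]
wrist_force: [-0.2, 0.4, 0.4]
opening: 0.999
grasp_force: 0.0
```

Request:
move_arm(plan=[0,-0.4,0,0,0,0,0,-1.2,0,0,0,0,0.1,-2.1,0,0,0,0,0.1,-3.0,0,0,0,0,0.1,-3.8,0,0,0,0,0.16,-4.4,0,0,0,0,0.16,-4.62,0,0,0,0,0.16,-4.62,0,0,0,0])

```text
time_s: 24.45
eef_pos: [0.4566, 0.0927, 0.2074]
eef_rot: [-0.0, 0.973, 0.232, -0.001]
wrist_force: [-0.8, -0.1, -0.3]
opening: 0.995
grasp_force: 0.0
```

```bash
python3 - <<'E'
from h import *
t=cam('top'); c=cam('wrist'); print(ctrl.get_obs()['eef_pos'])
print(cv2.projectPoints(np.array([[.4572,.0933,.118]]),cv2.Rodrigues(c['R'].T)[0],-c['R'].T@c['o'],c['K'],c['d'])[0])
a=np.hstack([cv2.resize(t['pixels'][150:250,120:220],(400,400)),cv2.resize(c['pixels'][80:280,156:356],(400,400))])
cv2.imwrite('pics/m2.png',a[:,:,::-1])
E
```

```text
[0.45688962 0.09379396 0.20781123]
[[[256.18461426 186.20814463]]]
```

View pics/m2.png

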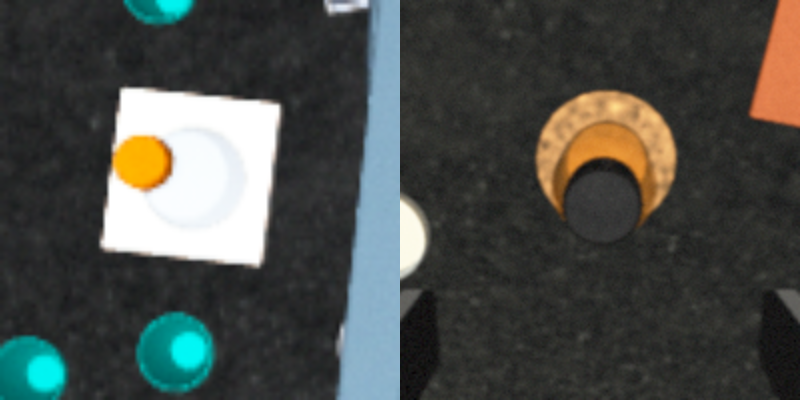

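The flask stands upright in the middle of the tile. The amber cap is at about wrist pixel (257,180), close to the prediction. Gripping it.

Request:
move_arm(plan=[0.04,0.02,-0.3,0,0,0,0.04,0.02,-0.7,0,0,0,0.04,0.02,-1.2,0,0,0,0.04,0.02,-1.7,0,0,0,0.04,0.02,-2.2,0,0,0,0.04,0.02,-2.6,0,0,0,0.04,0.02,-2.9,0,0,0,0.04,0.02,-3.05,0,0,0,0.04,0.02,-3.1,0,0,0,0.04,0.02,-3.1,0,0,0])

```text
time_s: 25.8
eef_pos: [0.4597, 0.0943, 0.0536]
eef_rot: [0.0, 0.973, 0.233, 0.0]
wrist_force: [0.1, -0.1, 0.2]
opening: 0.993
grasp_force: 0.0
```

Request:
move_arm(plan=[0,0,0,0,0,0,0,0,0,0,0,0,0,0,0,0,0,0,0,0,0,0,0,0,0,0,0,0,0,0,0,0,0,0,0,0,0,0,0,0,0,0], grip=40)

```text
time_s: 26.68
eef_pos: [0.4605, 0.094, 0.0545]
eef_rot: [0.001, 0.973, 0.233, 0.001]
wrist_force: [-0.5, -0.7, 5.8]
opening: 0.617
grasp_force: 61.8
```

Request:
move_arm(plan=[0,0,0.1,0,0,0,0,0,0.3,0,0,0,0,0,0.6,0,0,0,0,0,1.0,0,0,0,0,0,1.2,0,0,0,0,0,1.2,0,0,0])

```text
time_s: 27.42
eef_pos: [0.4601, 0.0943, 0.1144]
eef_rot: [0.0, 0.973, 0.233, 0.001]
wrist_force: [-0.2, 0.1, -2.0]
opening: 0.619
grasp_force: 63.0
```

Request:
move_arm(plan=[0.1,0.1,0,0,0,0,0.4,0.3,0,0,0,0,0.9,0.6,0,0,0,0,1.5,1.0,0,0,0,0,2.1,1.4,0,0,0,0,2.6,1.8,0,0,0,0,2.9,2.0,0,0,0,0,3.04,2.1,0,0,0,0,3.04,2.1,-0.2,0,0,0,3.04,2.1,-0.5,0,0,0])

```text
time_s: 28.68
eef_pos: [0.6107, 0.199, 0.0872]
eef_rot: [0.0, 0.973, 0.233, -0.0]
wrist_force: [-0.1, 0.2, -1.9]
opening: 0.618
grasp_force: 63.0
```

Request:
move_arm(plan=[0,0,-0.3,0,0,0,0,0,-0.5,0,0,0,0,0,-0.6,0,0,0,0,0,-0.66,0,0,0,0,0,-0.69,0,0,0,0,0,-0.7,0,0,0])

```text
time_s: 29.42
eef_pos: [0.612, 0.1995, 0.0545]
eef_rot: [0.0, 0.973, 0.233, 0.001]
wrist_force: [-2.3, -0.9, 5.5]
opening: 0.615
grasp_force: 63.4
```

Request:
move_arm(plan=[0,0,0,0,0,0,0,0,0,0,0,0,0,0,0,0,0,0,0,0,0,0,0,0,0,0,0,0,0,0,0,0,0.3,0,0,0,0,0,0.9,0,0,0,0,0,1.7,0,0,0,0,0,2.7,0,0,0,0,0,3.1,0,0,0], grip=85)

```text
time_s: 30.68
eef_pos: [0.6132, 0.1996, 0.2134]
eef_rot: [0.0, 0.973, 0.233, 0.003]
wrist_force: [-0.5, -0.6, 0.2]
opening: 0.998
grasp_force: 0.0
```

Request:
move_arm(plan=[-0.3,-0.7,0,0,0,0,-0.7,-1.6,0,0,0,0,-1.1,-2.5,0,0,0,0,-1.5,-3.5,0,0,0,0,-1.9,-4.5,0,0,0,0,-2.3,-5.4,0,0,0,0,-2.6,-6.2,0,0,0,0,-2.88,-6.7,0,0,0,0,-2.88,-6.8,0,0,0,0,-2.88,-6.8,0,0,0,0])

```text
time_s: 31.92
eef_pos: [0.4675, -0.1405, 0.2082]
eef_rot: [-0.0, 0.973, 0.232, 0.0]
wrist_force: [0.7, 0.4, -1.1]
opening: 0.995
grasp_force: 0.0
```

```bash
python3 - <<'E'
from h import *
c=cam('wrist'); print(ctrl.get_obs()['eef_pos'])
print(cv2.projectPoints(np.array([[.467,-.1405,.103]]),cv2.Rodrigues(c['R'].T)[0],-c['R'].T@c['o'],c['K'],c['d'])[0])
save(c,'w3.png',(156,80,356,280),3)
E
```

```text
[ 0.4675684  -0.1400473   0.20819824]
[[[255.54929322 182.60069277]]]
```

View pics/w3.png

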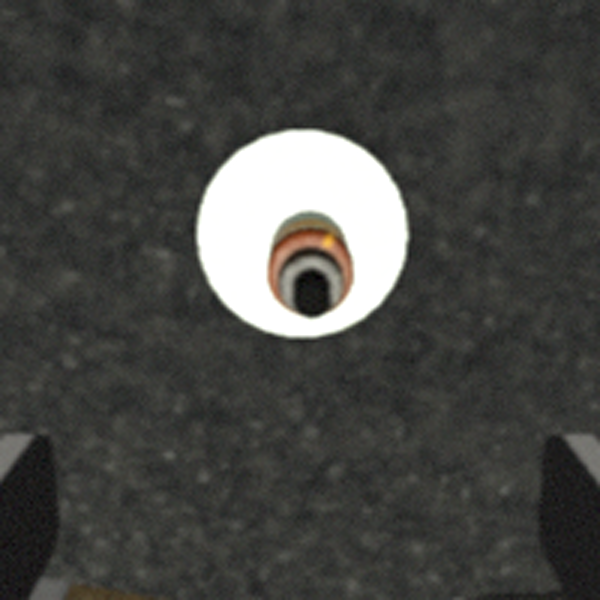

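The teat is at wrist pixel (260,178), a few mm to the right. A small correction, then down.

Request:
move_arm(plan=[0.04,-0.04,-0.3,0,0,0,0.04,-0.04,-0.8,0,0,0,0.04,-0.04,-1.4,0,0,0,0.04,-0.04,-2.0,0,0,0,0.04,-0.04,-2.5,0,0,0,0.04,-0.04,-2.9,0,0,0,0.04,-0.04,-3.2,0,0,0,0.04,-0.04,-3.4,0,0,0,0.04,-0.04,-3.44,0,0,0,0.04,-0.04,-3.44,0,0,0])

```text
time_s: 33.22
eef_pos: [0.4697, -0.1429, 0.0366]
eef_rot: [0.0, 0.973, 0.233, 0.0]
wrist_force: [0.1, -0.4, -0.3]
opening: 0.992
grasp_force: 0.0
```

Request:
move_arm(plan=[0,0,0,0,0,0,0,0,0,0,0,0,0,0,0,0,0,0,0,0,0,0,0,0,0,0,0,0,0,0,0,0,0,0,0,0,0,0,0,0,0,0], grip=20)

```text
time_s: 34.1
eef_pos: [0.4697, -0.143, 0.0368]
eef_rot: [0.0, 0.973, 0.233, 0.0]
wrist_force: [-1.4, 0.6, 5.4]
opening: 0.352
grasp_force: 59.1
```

Request:
move_arm(plan=[0,0,0.1,0,0,0,0,0,0.3,0,0,0,0,0,0.6,0,0,0,0,0,1.0,0,0,0,0,0,1.2,0,0,0,0,0,1.2,0,0,0])

```text
time_s: 34.85
eef_pos: [0.47, -0.1431, 0.0974]
eef_rot: [0.001, 0.973, 0.233, 0.001]
wrist_force: [0.9, -0.6, -1.0]
opening: 0.357
grasp_force: 59.4
```

Request:
move_arm(plan=[0,0.2,0,0,0,0,0,0.6,0,0,0,0,-0.1,1.2,0,0,0,0,-0.1,1.9,0,0,0,0,-0.2,2.6,0,0,0,0,-0.2,3.3,0,0,0,0,-0.24,3.9,0,0,0,0,-0.24,4.4,0,0,0,0,-0.24,4.62,0,0,0,0,-0.24,4.62,0,0,0,0])

```text
time_s: 36.1
eef_pos: [0.4568, 0.0891, 0.096]
eef_rot: [-0.0, 0.972, 0.234, -0.0]
wrist_force: [0.9, -1.4, -0.4]
opening: 0.354
grasp_force: 59.4
```

Request:
move_arm(plan=[0,0,-0.2,0,0,0,0,0,-0.5,0,0,0,0,0,-0.8,0,0,0,0,0,-1.0,0,0,0,0,0,-1.06,0,0,0,0,0,-1.09,0,0,0,0,0,-1.11,0,0,0])

```text
time_s: 36.98
eef_pos: [0.4575, 0.0884, 0.0418]
eef_rot: [-0.0, 0.973, 0.233, -0.0]
wrist_force: [-6.3, -0.3, 15.6]
opening: 0.359
grasp_force: 60.9
```

Contact on the cork. Releasing, rising and backing off, then a final look.

Request:
move_arm(plan=[0,0,0.01,0,0,0,0,0,0.01,0,0,0,0,0,0.01,0,0,0,0,0,0.01,0,0,0,0,0,0.01,0,0,0,0,0,0.3,0,0,0,0,0,0.9,0,0,0,0,0,1.8,0,0,0,0,0,2.8,0,0,0,0,0,3.6,0,0,0], grip=85)

```text
time_s: 38.22
eef_pos: [0.4577, 0.0883, 0.2241]
eef_rot: [0.0, 0.973, 0.233, 0.001]
wrist_force: [-0.3, -0.8, 0.1]
opening: 0.994
grasp_force: 0.0
```

Request:
move_arm(plan=[-0.2,-1.0,0,0,0,0,-0.4,-2.0,0,0,0,0,-0.6,-3.0,0,0,0,0,-0.8,-4.0,0,0,0,0,-1.0,-5.0,0,0,0,0,-1.2,-6.0,0,0,0,0,-1.4,-7.0,0,0,0,0,-1.6,-8.0,0,0,0,0,-1.6,-8.0,0,0,0,0])

```text
time_s: 39.35
eef_pos: [0.3764, -0.3148, 0.2218]
eef_rot: [0.001, 0.973, 0.231, 0.0]
wrist_force: [0.2, 0.7, -0.2]
opening: 0.994
grasp_force: 0.0
```

```bash
python3 - <<'E'
from h import *
t=cam('top'); save(t,'t2.png',(130,90,350,250),3.5)
np.savez('c_top2',**{k:t[k] for k in('pixels','K','R','o','d')})
E
```

```text
(no output)
```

View pics/t2.png

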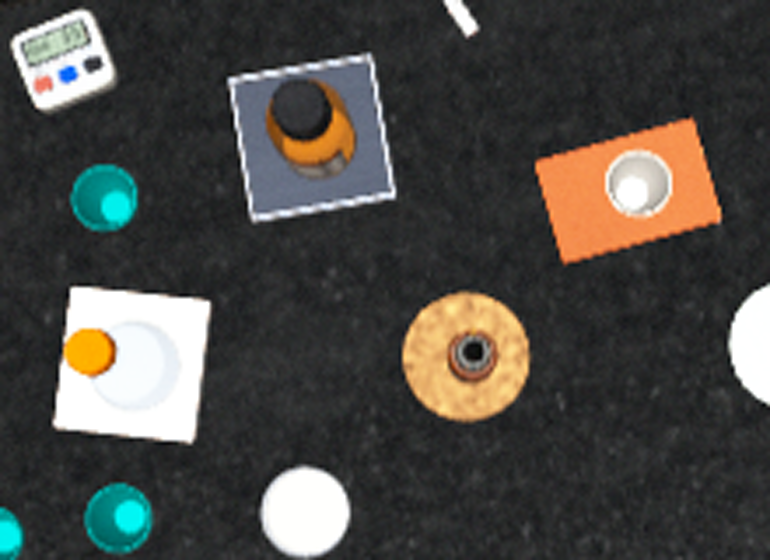

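```bash
python3 - <<'E'
from h import *
c=dict(np.load('c_top2.npz'))
for n,u,v,z,p in [('crucible',638,184,.045,(.5757,-.0248)),('amber',301,109,.118,(.611,.1993)),('teat',474,351,.108,(.457,.0887)),('flask',89,352,.132,(.449,.3243))]:
    P=ray(c,[[130+(u+.5)/3.5-.5,90+(v+.5)/3.5-.5]],z)[0,:2]; print(n,P.round(4),((P-p)*1000).round(1))
E
```

```text
crucible [ 0.5751 -0.0245] [-0.6  0.3]
amber [0.6071 0.1988] [-3.9 -0.5]
teat [0.4549 0.0874] [-2.1 -1.3]
flask [0.45   0.3259] [1.  1.6]
```

All four are upright, released and within 4 mm of their centres. Handing in.

```bash
python3 -c "
from bench import ctrl
print(ctrl.hand_in())"
```

```text
the job is handed in; nothing more can be done
None
```

The job is handed in: all four things stand upright and released on their own places, each within about 4 mm of centre by the last top view; the petri dish was not touched, and `hand_in()` gave no verdict.

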